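# Set out the repair bench beside the meter

### The arm

A 6-joint arm with a two-finger parallel gripper is mounted at the origin on the work surface. World frame = base frame: x ahead of the robot, y to its left, z up, the work surface at z = 0. Lengths are in mm, angles in rad, forces in N, time in s.
With the tool pointing down it reaches from about 250 to 725 mm from the base axis. Payload 4 kg.
Tool frame: the origin (TCP) lies at the very end of the fingers, on their centre line; the grasp point (between the pads) lies 19 mm behind it; z points along the fingers, y is the line along which they close (so a half turn about z gives the same grasp; the last joint's range is limited). The gripper opens to 85 mm and grips with 20 to 120 N. Pads are 22 mm wide; open, the fingers measure 114 mm over their backs; the gripper's body (76 mm by 85 mm) begins 54 mm behind the grasp point. The pads swing forward as they close: fully open they stand 13 mm farther back than shut.
Start: joints at [-1.332, 0.241, 0.005, 1.335, 0, 1.571], TCP at [118.266, -485.811, 201.206] pointing down, gripper open.
Joint ranges: [-2.72, 2.72], [-1.05, 1.87], [-1.09, 1.28], [-1.99, 2.15], [-1.42, 1.44], [-3.14, 3.14]. Speed limits (rad/s): [2.79, 2.79, 3.14, 3.14, 3.14, 3.14].

### API

Orientations are given as a rotation vector (axis times angle).
In Python, from cell import bot gives the robot as it stands. Calls block until the motion is done:
- bot.move_pose(position, orientation): joint-space move of the TCP to a pose.
- bot.line_to(position, attitude=None, feed=150): straight line of the TCP; attitude=None keeps the orientation; feed is the mean speed in mm/s.
- bot.goto_joints(angles): joint-space move.
- bot.open_gripper() and bot.gripper_close(grasp_force=None): open the fingers fully, or close them until they stop; grasp_force is the grip in N (None keeps the last).
- bot.dwell(seconds).
- bot.inverse_kinematics(position, orientation): joint angles nearest the present ones, or None.
- bot.state(): the state.
- bot.snapshot(name): name is "side" or "top"; returns the picture (420x560x3 uint8, red, green, blue); there is no depth.
- bot.camera_params(name): a dict with "fx", "fy", "cx", "cy" (pixels), "k1" (the pictures are not rectified: a ray, as slopes to the right and down, at radius r is drawn at 1 + k1 r^2 times it, then the intrinsics apply), "world_to_cam" (4x4, takes a point from world to camera coordinates). Camera axes: x right, y down, z forward; pixel columns grow to the right and rows downward; lengths in mm; the calibration is good to about 2 mm. A picture is of the moment at which its call begins. camera_params takes no time and is no camera call.
A pose or a line that the arm cannot do raises bot.Unreachable and nothing moves.
- bot.sign_off(): hands the job in; it is judged then, once.
Trained networks look in the newest picture that a camera, given by its name, has taken for a name from the list of things; names that differ only in an ending like _2 or _b are one class to them, and where a whole thing is asked for, a point or a joint stands for the part that bears it (a point fixed in the world has none). Each returns a list of dicts, best first, with "conf" (0 to 1); they miss things now and then, are a little off and sometimes report something else, mostly with a low value. They report only what shows in the picture. A call takes as long as a camera call. They do not tell look-alikes from the thing itself.
- bot.masks_of(camera, query): "mask" (420x560 bool, what is visible of it) and "position" ([row, column] in pixels, amid what is visible of it).
The state is a dict: "time": time; "qpos": joint angles; "qvel": joint speeds; "joint_torque": joint torques, N m; "ee_pos": TCP position; "tool_rot": TCP orientation; "wrist_force": force on the tool from outside, world axes, zero at the start; "wrist_torque": the same for the moment, N m; "grip_width": finger opening in mm; "grasp_force": force on a finger pad.
Only numpy, scipy, OpenCV 4.12 (cv2) and the standard library are available. Lean on these libraries where they do the work, as an engineer would, in place of code of your own. Each camera call takes 0.05 s, during which the arm holds its last target. There are 200 camera calls.

### The job

Set out the bench: stand the blue tub on the taped square nearest the multimeter and stack the red tub on its lid, feet fully down in the lid's recesses; stand the spray can on the square farthest from the multimeter, and the solder reel, lying flat as it is now, on the square between them. Centre each on its square, upright, and leave the yellow tub, the pen pot and the multimeter where they are.

Things in the scene. Friction and masses are not known exactly. Their poses are not given: they have to be found in the camera images.
- blue_tub_mid (a point): blue lidded tub, white lid with a blue patch; 100 mm long (x) by 60 mm wide (y), 54 mm high on its feet (z up), 0.18 kg, straight sides. Point at its centre, 27 mm above its underside. Lid has 4 corner recesses, 16 mm square, 5 mm deep, centres 37 mm (x) and 17 mm (y) from the middle; same feet as the red tub. To stand on the desk.
- red_tub_mid (a point): red lidded tub, white lid with a red patch; 100 mm long (x) by 60 mm wide (y), 54 mm high on its feet (z up), 0.18 kg, straight sides. Point at its centre, 27 mm above its underside. 4 corner feet 9 mm square, 6 mm high, centres 37 mm (x) and 17 mm (y) from the middle; same lid as the blue tub. Stacked on it, feet in the recesses: centre 49 mm above the blue one's, axes parallel, either way round.
- yellow_tub_mid (a point): yellow lidded tub, white lid with a yellow patch; 100 mm long (x) by 60 mm wide (y), 54 mm high on its feet (z up), 0.18 kg, straight sides. Point at its centre, 27 mm above its underside. Same form as the others; a bystander, to be left alone.
- reel_mid (a point): reel of solder wire lying flat, axis upright (z): green flanges 60 mm in diameter and 4 mm thick at bottom and top, silvery winding 54 mm in diameter between; 40 mm high, about 0.25 kg. Point at its centre, 20 mm above its underside.
- spray_mid (a point): small upright spray can, white with a blue band and an orange cap: body 45 mm in diameter and 60 mm high, cap 39 mm in diameter above it, 80 mm high in all, about 0.2 kg. Point at its centre, 40 mm above its underside; z up.
- mark_left: the left (+y) one of three identical empty squares of white paper tape on the desk, standing roughly in a row across the desk: outline 110 mm square outside, tape 10 mm wide, flat (under 1 mm thick, lying on the desk at height 0). Origin at its centre. 'Left' is towards +y.
- mark_mid: the middle one of three identical empty squares of white paper tape on the desk, standing roughly in a row across the desk: outline 110 mm square outside, tape 10 mm wide, flat (under 1 mm thick, lying on the desk at height 0). Origin at its centre. 'Left' is towards +y.
- mark_right: the right (-y) one of three identical empty squares of white paper tape on the desk, standing roughly in a row across the desk: outline 110 mm square outside, tape 10 mm wide, flat (under 1 mm thick, lying on the desk at height 0). Origin at its centre. 'Left' is towards +y.
- meter: digital multimeter lying on its back, fixed, yellow case with black face, green screen and grey dial: 175 mm (x) by 85 mm (y), 36 mm high, dial to 53 mm. Origin at the centre of its underside. It lies beyond one end of the row of squares, left or right; its y tells which (positive: left).
- pen_pot: black pot 72 mm in diameter, 85 mm high, with pens standing up to 160 mm; a bystander beyond the other end of the row, to be left alone. Origin at the centre of its underside.
Mind the look-alikes: they are no part of the job. Leave any green, purple or turquoise look-alike of the part that bears red_tub_mid alone.

How it is judged (in metres and radians):
At the end, for the whole second after the job is handed in: Blue tub, reel and spray can stand on the desk within 15 mm of the centres of the near, middle and far squares (near = nearest the meter); red tub's feet in blue lid's recesses (within 7 mm, 0.15 rad, 46.5 to 51.5 mm above); all upright within 0.08 rad, released, at rest (((world y of meter above 0 m and horizontal distance between blue_tub_mid and mark_left below 0.015 m and horizontal distance between reel_mid and mark_mid below 0.015 m and horizontal distance between spray_mid and mark_right below 0.015 m) or (world y of meter below 0 m and horizontal distance between blue_tub_mid and mark_right below 0.015 m and horizontal distance between reel_mid and mark_mid below 0.015 m and horizontal distance between spray_mid and mark_left below 0.015 m)) and horizontal distance between red_tub_mid and blue_tub_mid below 0.007 m and angle between the x axis of red_tub_mid and the x axis of blue_tub_mid, either way round below 0.15 rad and z of red_tub_mid in the frame of blue_tub_mid between 0.0465 and 0.0515 m and height (world z) of blue_tub_mid below 0.03 m and height (world z) of reel_mid below 0.023 m and height (world z) of spray_mid below 0.043 m and angle between each of blue_tub_mid, red_tub_mid, reel_mid, spray_mid's own z axis and vertical below 0.08 rad and linear speed of each of blue_tub, red_tub, reel, spray below 0.02 m/s); the robot touches nothing.
It fails at once if the yellow tub is moved more than 15 mm (distance of yellow_tub_mid from where it was at the start of the episode above 0.015 m).
It fails at once if the pen pot is moved more than 15 mm (distance of pen_pot from where it was at the start of the episode above 0.015 m).
It also fails if it takes over 125 s, if anything falls off the work surface, if the arm or the gripper's body presses on something with over 40 N, if the wrist force passes 120 N, or if a joint passes its speed limit or range.

## Working session

There is one attempt and no reset: what is moved stays moved. The work goes in short steps, each a Python script; the robot and the scene stay as the last script left them, time stands still between calls to the robot, and variables do not carry over. Pictures are saved under pics/ and viewed, at most 14 in all, crops included, and the job is handed in when it is done.

```bash
ls; mkdir -p pics; python3 - <<'E'
from cell import bot
import cv2,numpy as np
np.set_printoptions(precision=3,suppress=True)
for c in("top","side"):
    im=bot.snapshot(c); cv2.imwrite(f"pics/{c}0.png",im[...,::-1])
    p=bot.camera_params(c); print(c,p)
s=bot.state();print(s)
E
```

```text
pics
top {'fx': 468.12572702327293, 'fy': 468.12572702327293, 'cx': 278.7667767549221, 'cy': 214.45377074448442, 'k1': 0.03252743344453089, 'world_to_cam': array([[  -0.011,   -1.   ,   -0.018,  -29.014],
       [  -0.988,    0.014,   -0.154,  471.048],
       [   0.154,    0.016,   -0.988, 1121.304],
       [   0.   ,    0.   ,    0.   ,    1.   ]])}
side {'fx': 497.6015439723073, 'fy': 497.6015439723073, 'cx': 269.0178152276039, 'cy': 218.87804113921027, 'k1': -0.11053865790707976, 'world_to_cam': array([[ -0.78 ,  -0.625,   0.01 , 354.781],
       [ -0.384,   0.466,  -0.797, 251.404],
       [  0.494,  -0.626,  -0.604, 960.114],
       [  0.   ,   0.   ,   0.   ,   1.   ]])}
{'time': 0.1, 'qpos': array([-1.332,  0.241,  0.004,  1.335,  0.   ,  1.571]), 'qvel': array([ 0.001, -0.001,  0.005,  0.001, -0.001, -0.001]), 'joint_torque': array([  0.001, -37.314,  25.301,   0.011,   0.   ,  -0.   ]), 'ee_pos': array([ 118.132, -485.221,  200.396]), 'tool_rot': array([-3.117, -0.374,  0.   ]), 'wrist_force': array([-0.682, -0.016,  0.386]), 'wrist_torque': array([ 0.017,  0.004, -0.01 ]), 'grasp_force': 0.0, 'grip_width': 85.51853732924698}
```

View pics/top0.png

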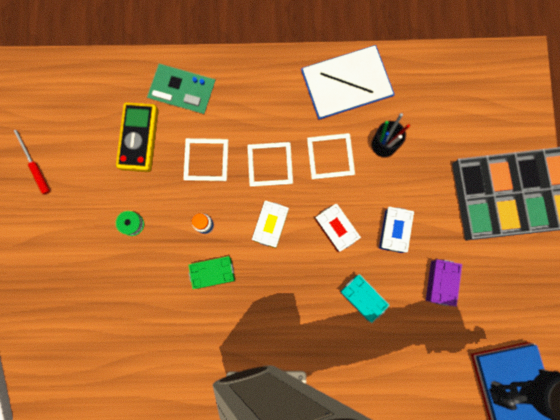

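View pics/side0.png

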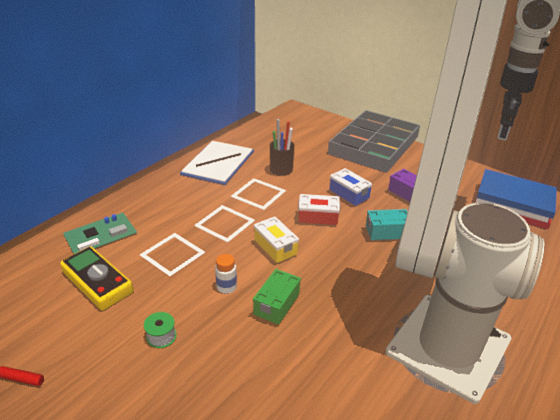

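Top picture: the meter is at (136,137), so it lies left (+y). The squares are at (206,160), (270,164) and (331,156), the pot at (390,137), reel (128,223), spray (202,223), yellow (270,223).
Candidates for red: white lid with red patch (338,228), and the look-alikes green (212,271), turquoise (365,297), purple (445,282). By the description it is the one at (338,228). Blue is at (398,229), white lid with blue patch.

```bash
cat > h.py <<'E'
from cell import bot
import cv2,numpy as np
from scipy.optimize import minimize
from scipy.spatial.transform import Rotation as R
np.set_printoptions(precision=3,suppress=True)
def proj(P,c):
    p=bot.camera_params(c); T=p["world_to_cam"]
    q=np.atleast_2d(P)@T[:3,:3].T+T[:3,3]; s=q[:,:2]/q[:,2:]
    s=s*(1+p["k1"]*(s**2).sum(1,keepdims=True))
    return s*[p["fx"],p["fy"]]+[p["cx"],p["cy"]]
def unproj(uv,c,z):
    p=bot.camera_params(c);T=p["world_to_cam"];d=(np.array(uv,float)-[p["cx"],p["cy"]])/[p["fx"],p["fy"]]
    s=d.copy()
    for _ in range(8): s=d/(1+p["k1"]*(s**2).sum())
    r=T[:3,:3].T@np.append(s,1); o=-T[:3,:3].T@T[:3,3]
    return (o+r*(z-o[2])/r[2])[:2]
def box(lx,ly,z0,z1): return np.array([[a*lx/2,b*ly/2,z] for a in(-1,1) for b in(-1,1) for z in(z0,z1)],float)
def cyl(r,z0,z1):
    a=np.linspace(0,2*np.pi,40); return np.array([[r*np.cos(t),r*np.sin(t),z] for t in a for z in(z0,z1)])
M={"tub":box(100,60,0,54),"reel":cyl(30,0,40),"spray":np.vstack([cyl(22.5,0,60),cyl(19.5,60,80)]),"mark":box(110,110,0,0),
   "pot":cyl(36,0,85),"meter":box(175,85,0,36)}
S=8
def sil(pts,v,c,org,shape):
    x,y,a=v; r=np.array([[np.cos(a),-np.sin(a),0],[np.sin(a),np.cos(a),0],[0,0,1]])
    uv=(proj(pts@r.T+[x,y,v_z[0]],c)-org+.5)*S
    im=np.zeros((shape[0]*S,shape[1]*S),np.uint8)
    cv2.fillConvexPoly(im,cv2.convexHull(uv.astype(np.float32)).astype(np.int32),255)
    return cv2.resize(im,shape[::-1],interpolation=cv2.INTER_AREA)/255.
v_z=[0.]
def fit(kind,masks,v0,z=0.,yaws=(0,)):
    """masks: {cam: bool mask}; silhouette fit -> (x,y,yaw), residual fraction"""
    v_z[0]=z; pts=M[kind]; D=[]
    for c,m in masks.items():
        if kind=="mark":
            h=cv2.convexHull(np.argwhere(m)[:,::-1].astype(np.int32)); m=cv2.fillConvexPoly(np.zeros(m.shape,np.uint8),h,1)
        r,k=np.nonzero(m); a,b=r.min()-12,k.min()-12
        D.append((c,np.array([b,a]),m[max(a,0):r.max()+13,max(b,0):k.max()+13].astype(float)))
    f=lambda v:sum(np.abs(sil(pts,v,c,o,m.shape)-m).sum()/m.sum() for c,o,m in D)/len(D)
    best=None
    for y in yaws:
        s=np.array([[0,0,0],[12,0,0],[0,12,0],[0,0,.3]])+[v0[0],v0[1],y]
        q=minimize(f,s[0],method="Nelder-Mead",options=dict(initial_simplex=s,xatol=.1,fatol=1e-4))
        if best is None or q.fun<best.fun: best=q
    return best.x,best.fun
def find(c,q,near,tol=25):
    L=[d for d in bot.masks_of(c,q) if np.hypot(*(np.array(d["position"])[::-1]-near))<tol]
    return L[0] if L else None
E
python3 - <<'E'
from h import *
import pickle
bot.snapshot("top");bot.snapshot("side")
A={"blue_tub_mid":("tub",(398,229),54),"red_tub_mid":("tub",(338,228),54),"yellow_tub_mid":("tub",(270,223),54),"reel_mid":("reel",(128,223),40),"spray_mid":("spray",(202,223),80),
"mark_left":("mark",(206,160),0),"mark_mid":("mark",(270,164),0),"mark_right":("mark",(331,156),0),"pen_pot":("pot",(388,142),85),"meter":("meter",(136,137),36)}
out={}
for n,(k,px,h) in A.items():
    v0=unproj(px,"top",h); ms={}
    for c in("top","side"):
        e=proj([[*v0,h/2]],c)[0]; d=find(c,n,e,20)
        if d is None: print(n,c,"missed"); continue
        ms[c]=d["mask"]; 
    ya=np.arange(4)*np.pi/4 if k=="tub" else (0,)
    for cs in (["top"],["side"],["top","side"]):
        if all(c in ms for c in cs):
            if k in("pot",) : print(n,v0);break
            v,f=fit(k,{c:ms[c] for c in cs},v0,yaws=ya); print(n,cs,v,round(f,3)); out[n]=v
pickle.dump(out,open("out.pkl","wb"))
im=cv2.imread("pics/top0.png")[190:270,300:440]; cv2.imwrite("pics/crop.png",cv2.resize(im,None,fx=5,fy=5))
E
```

```text
blue_tub_mid side missed
blue_tub_mid ['top'] [ 429.889 -322.455    2.929] 0.056
red_tub_mid ['top'] [ 434.545 -178.305    0.571] 0.081
red_tub_mid ['side'] [ 442.13  -185.409    0.657] 0.096
red_tub_mid ['top', 'side'] [ 436.097 -179.363    3.705] 0.128
yellow_tub_mid ['top'] [446.828 -13.515   2.814] 0.051
yellow_tub_mid ['side'] [453.335 -22.811  -0.389] 0.087
yellow_tub_mid ['top', 'side'] [447.836 -15.353   2.787] 0.124
reel_mid ['top'] [456.679 338.498   0.228] 0.054
reel_mid ['side'] [458.609 338.48   -0.08 ] 0.045
reel_mid ['top', 'side'] [457.402 338.697  -0.017] 0.058
spray_mid ['top'] [451.043 154.08    0.245] 0.121
spray_mid ['side'] [452.726 149.645  -0.025] 0.063
spray_mid ['top', 'side'] [450.343 152.612   0.113] 0.111
mark_left ['top'] [624.194 154.934  -0.047] 0.029
mark_left ['side'] [627.78  151.747  -0.041] 0.061
mark_left ['top', 'side'] [625.639 153.71   -0.033] 0.067
mark_mid ['top'] [609.671 -11.38    0.044] 0.04
mark_mid ['side'] [613.436 -16.625   0.055] 0.043
mark_mid ['top', 'side'] [611.652 -14.621   0.053] 0.078
mark_right ['top'] [ 627.922 -169.553    0.083] 0.055
mark_right ['side'] [ 631.389 -176.084    0.082] 0.058
mark_right ['top', 'side'] [ 630.09  -172.977    0.088] 0.091
pen_pot [ 635.967 -300.856]
meter ['top'] [682.101 328.324  -0.048] 0.091
meter ['side'] [686.589 325.254  -0.13 ] 0.107
meter ['top', 'side'] [682.857 327.496  -0.11 ] 0.11
```

View pics/crop.png

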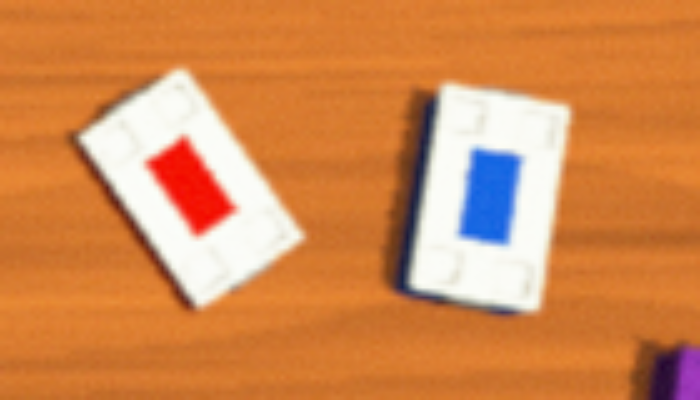

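The crop confirms the choice: the white lid with the red patch (338,228), and the blue patch at (398,229). The spray can goes first, regrasped at 90° so that its true position calibrates the cameras.

```bash
cat >> h.py <<'E'
def att(yaw): return (R.from_euler("z",yaw)*R.from_euler("x",np.pi)).as_rotvec()
def pick(x,y,z,yaw,force=40,up=200):
    bot.open_gripper(); bot.move_pose([x,y,up],att(yaw)); bot.line_to([x,y,z],feed=150)
    bot.gripper_close(force); s=bot.state(); print("pick",s["ee_pos"],"w",s["grip_width"],"F",s["grasp_force"],"t",s["time"])
def rep(t):
    s=bot.state(); print(t,s["ee_pos"],"w %.1f F %.1f t %.1f"%(s["grip_width"],s["grasp_force"],s["time"]),s["wrist_force"])
def carry(x,y,z,yaw,up=200,feed=300):
    p=bot.state()["ee_pos"]; bot.line_to([p[0],p[1],up],feed=200); rep("lifted")
    bot.move_pose([x,y,up],att(yaw)); bot.line_to([x,y,z+20],feed=200); bot.line_to([x,y,z],feed=40); rep("down")
E
python3 - <<'E'
from h import *
pick(451.5,152,20,0)
x,y=629.5,-172.5
carry(x,y,20.5,np.pi/2)
bot.open_gripper(); bot.line_to([x,y,110]); bot.line_to([x,y,110],att(0)); bot.line_to([x,y,25]);bot.gripper_close(20);rep("re")
bot.open_gripper(); rep("open"); bot.line_to([x,y,200],feed=250)
bot.move_pose([455,338,200],att(0))
for c in("top","side"):
    im=bot.snapshot(c); cv2.imwrite(f"pics/{c}1.png",im[...,::-1])
ms={}
for c in("top","side"):
    d=find(c,"spray_mid",proj([[x,y,40]],c)[0],20)
    if d: print(c,fit("spray",{c:d["mask"]},(x,y)))
    d=find(c,"reel_mid",proj([[457,338,20]],c)[0],20); 
E
```

```text
pick [451.913 152.189  20.881] w 42.62933188651634 F 39.93602693080902 t 6.8833
lifted [450.973 151.857 198.645] w 42.7 F 40.8 t 7.9 [ 0.663 -0.117 -1.658]
down [ 629.282 -172.461   20.982] w 42.4 F 41.4 t 13.0 [-2.559  1.213  4.624]
re [ 630.431 -172.53    26.327] w 42.9 F 20.0 t 17.1 [-0.668  1.207  4.901]
open [ 629.282 -172.489   24.644] w 85.2 F 0.0 t 17.6 [ 0.369 -0.148 -0.121]
top (array([ 625.902, -168.321,    0.223]), np.float64(0.07696346298082073))
side (array([ 630.27 , -174.211,    0.06 ]), np.float64(0.06304182204579173))
```

View pics/side1.png

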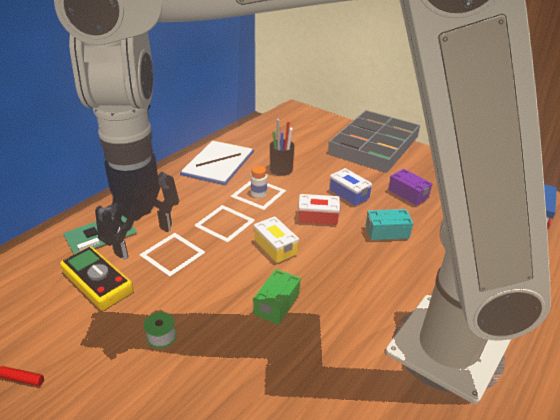

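The side picture shows the can upright in the right square at (258,184). The regrasp puts the top camera's bias at (-3.4,+4.2) mm and the side camera's at (+0.9,-1.7). I correct for those; next come the reel and the blue tub.

```bash
python3 - <<'E'
from h import *
pick(458.9,337.2,7,0)
carry(612.8,-15.2,7.5,0)
bot.open_gripper(); bot.line_to([612.8,-15.2,200],feed=250)
pick(433.3,-326.7,13,-.2126)
carry(627.2,152,13.5,-.04)
bot.open_gripper(); bot.line_to([627.2,152,200],feed=250)
bot.move_pose([439.5,-183,230],att(.58)); bot.line_to([439.5,-183,200]); rep("over red")
for c in("top","side"):
    im=bot.snapshot(c); cv2.imwrite(f"pics/{c}2.png",im[...,::-1])
for c,b in(("top",(-3.4,4.2)),("side",(.9,-1.7))):
    for n,k,p,h in(("blue_tub_mid","tub",(627.2,152),27),("reel_mid","reel",(612.8,-15.2),20)):
        d=find(c,n,proj([[*p,h]],c)[0],20)
        if d: v,f=fit(k,{c:d["mask"]},p); print(c,n,v[:2]-b,v[2],f)
E
```

```text
pick [461.243 338.053   9.993] w -0.0508198949842828 F 5.689328246517107 t 25.8667
lifted [460.47  337.585 198.559] w 0.0 F 0.0 t 27.0 [ 0.121 -0.184  0.754]
down [612.704 -15.195   7.282] w 0.1 F 0.0 t 33.3 [ 0.858 -0.197 -0.032]
pick [ 433.971 -326.838   14.235] w 58.620971854681414 F 42.26088747382164 t 38.3
lifted [ 433.157 -326.325  198.504] w 58.7 F 43.2 t 39.4 [-0.083  0.738 -3.088]
down [627.026 152.018  14.262] w 58.4 F 44.0 t 45.6 [-2.985 -0.319  5.161]
over red [ 438.918 -182.721  199.606] w 85.3 F 0.0 t 51.4 [-1.289 -0.054  0.924]
top blue_tub_mid [624.457 151.181] -0.029966319517212407 0.1258524144813439
side blue_tub_mid [629.594 148.828] -0.04341381932127834 0.10147377362497345
```

View pics/side2.png

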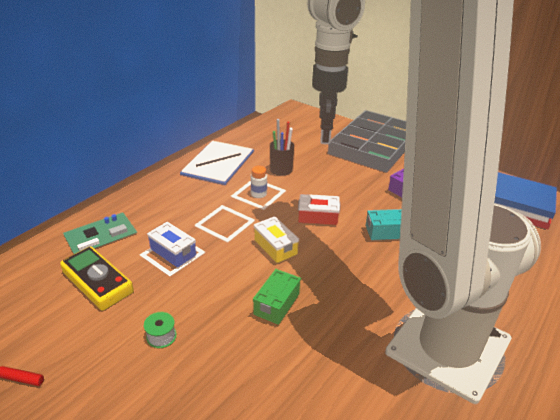

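The side picture shows blue standing in the left square at (172,245). The reel was not taken: the gripper closed to 0 and the reel is still at (159,329). I'll measure it again.

```bash
python3 - <<'E'
from h import *
ms={}
for c,b in(("top",(-3.4,4.2)),("side",(.9,-1.7))):
    L=bot.masks_of(c,"reel_mid"); print([(d["position"],round(d["conf"],2),d["mask"].sum()) for d in L])
    d=find(c,"reel_mid",proj([[458,338,20]],c)[0],40)
    if d: v,f=fit("reel",{c:d["mask"]},(458,338)); print(c,v[:2]-b,f)
a=cv2.imread("pics/side2.png")[290:370,110:210];b=cv2.imread("pics/side0.png")[290:370,110:210];t=cv2.imread("pics/top2.png")[185:265,80:180]
cv2.imwrite("pics/reel.png",cv2.resize(np.hstack([b,a,t]),None,fx=2.6,fy=2.6,interpolation=cv2.INTER_CUBIC))
E
```

```text
[([222.7, 129.9], 0.76, np.int64(553))]
top [460.135 333.933] 0.0654682126014963
[([331.4, 158.1], 0.84, np.int64(952))]
side [457.936 339.365] 0.059198385236447514
```

View pics/reel.png

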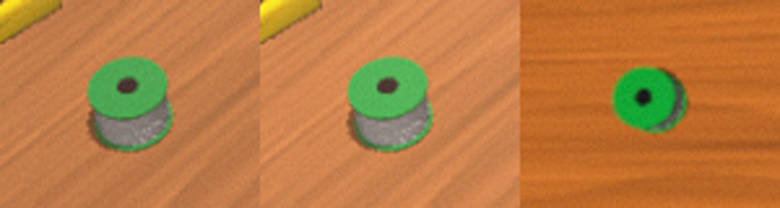

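The reel hasn't moved, so the grasp itself went wrong. I'll come back to it after the red tub. Before that I'll refine red and blue with lid-patch centroids in the saved pictures.

```bash
python3 - <<'E'
from h import *
def patch(f,c,px,col,h=54,rad=22):
    im=cv2.imread(f).astype(float); B,G,Rr=im[...,0],im[...,1],im[...,2]
    w=(B-np.maximum(G,Rr) if col=="b" else Rr-np.maximum(G,B)); 
    yy,xx=np.mgrid[:420,:560]; near=np.hypot(xx-px[0],yy-px[1])<rad
    m=((w>60)&((B>110) if col=="b" else (Rr>150)&(G<90)&(B<90))&near).astype(np.uint8)
    n,l,st,ce=cv2.connectedComponentsWithStats(m); i=min(range(1,n),key=lambda i:-st[i,4])
    u=ce[i]; r=cv2.minAreaRect(np.argwhere(l==i)[:,::-1].astype(np.float32))
    print(f,col,st[i,4],u,"->",unproj(u,c,h),r[1])
patch("pics/top0.png","top",(398,229),"b"); patch("pics/side0.png","side",(350,180),"b",rad=14)
patch("pics/top2.png","top",proj([[627,152,54]],"top")[0],"b"); patch("pics/side2.png","side",proj([[627,152,54]],"side")[0],"b",rad=16)
patch("pics/top0.png","top",(338,228),"r",rad=15); patch("pics/side0.png","side",(319,202),"r",rad=14)
E
```

```text
pics/top0.png b 176 [397.54  228.869] -> [ 428.761 -320.661] (9.731660842895508, 17.790691375732422)
pics/side0.png b 69 [350.71 179.  ] -> [ 431.044 -323.492] (15.008200645446777, 5.085423946380615)
pics/top2.png b 158 [201.848 155.063] -> [620.066 154.456] (9.262116432189941, 16.529315948486328)
pics/side2.png b 123 [170.764 236.114] -> [623.704 151.682] (17.38396453857422, 8.47998332977295)
pics/top0.png r 152 [337.776 226.987] -> [ 435.213 -177.538] (17.088401794433594, 8.718572616577148)
pics/side0.png r 74 [318.905 201.554] -> [ 438.039 -180.086] (16.259660720825195, 4.2183074951171875)
```

Blue's centre is near (623.2,152.0), about 4 mm along the grip from where I commanded it, which is within tolerance. Red is near (438,-180). I pick red, hold it over blue and look before lowering.

```bash
python3 - <<'E'
from h import *
pick(438,-180,13,.58)
p=bot.state()["ee_pos"]; bot.line_to([p[0],p[1],200],feed=200)
x,y=623.2,152
bot.move_pose([x,y,200],att(-.04)); bot.line_to([x,y,49+13+14],feed=200); rep("hover")
I={c:bot.snapshot(c) for c in("top","side")}
for c in I:
    for n in("red_tub_mid","blue_tub_mid"):
        L=[d for d in bot.masks_of(c,n) if d["conf"]>.3]; print(c,n,[(d["position"],round(d["conf"],2),d["mask"].sum()) for d in L])
e=proj([[x,y,50]],"side")[0].astype(int);a=I["side"][e[1]-60:e[1]+50,e[0]-65:e[0]+65]
e=proj([[x,y,50]],"top")[0].astype(int);b=I["top"][e[1]-55:e[1]+55,e[0]-65:e[0]+65]
cv2.imwrite("pics/hover.png",cv2.resize(np.hstack([a,b]),None,fx=3,fy=3,interpolation=cv2.INTER_CUBIC)[...,::-1])
E
```

```text
pick [ 438.438 -179.934   14.05 ] w 58.217102385113684 F 41.846252452305635 t 54.125
hover [624.149 152.206  77.204] w 58.6 F 43.4 t 60.1 [ 0.855  0.851 -1.647]
top red_tub_mid [([297.3, 365.8], 0.91, np.int64(1197)), ([160.4, 207.1], 0.63, np.int64(284)), ([281.1, 445.0], 0.58, np.int64(1332))]
top blue_tub_mid [([167.0, 214.5], 0.59, np.int64(148))]
side red_tub_mid [([225.9, 171.6], 0.8, np.int64(1333)), ([229.7, 381.9], 0.61, np.int64(659)), ([299.5, 278.3], 0.57, np.int64(1701))]
side blue_tub_mid []
```

View pics/hover.png

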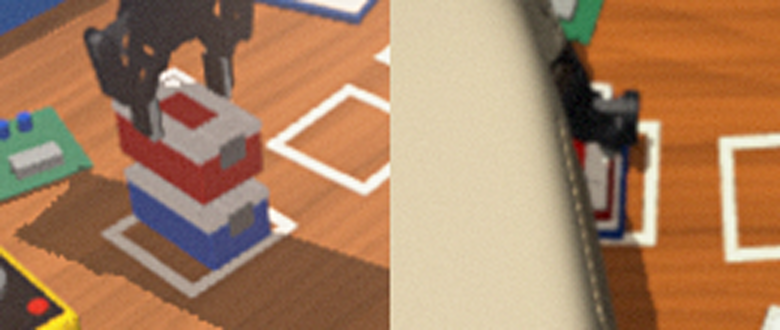

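The hover picture shows red held level over blue, roughly aligned. I'll overlay the model outlines to measure any offset along the length.

```bash
python3 - <<'E'
from h import *
I=bot.snapshot("side")
x,y=623.2,152; e=proj([[x,y,50]],"side")[0].astype(int); o=e-[65,60]
a=cv2.resize(I[o[1]:o[1]+110,o[0]:o[0]+130],None,fx=6,fy=6,interpolation=cv2.INTER_CUBIC)[...,::-1].copy()
r=R.from_euler("z",-.04).as_matrix()
def draw(cx,cy,z,col):
    P=proj(box(100,60,z+6,z+54)@r.T+[cx,cy,0],"side"); q=((P-o+.5)*6).astype(int)
    for i in range(8):
        for j in range(i):
            if bin(i^j).count("1")==1: cv2.line(a,tuple(map(int,q[i])),tuple(map(int,q[j])),col,1)
draw(x,y,0,(0,255,255)); draw(624.1,152.2,49+14,(0,255,0))
cv2.imwrite("pics/ov.png",a[:600])
E
```

```text
(no output)
```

View pics/ov.png

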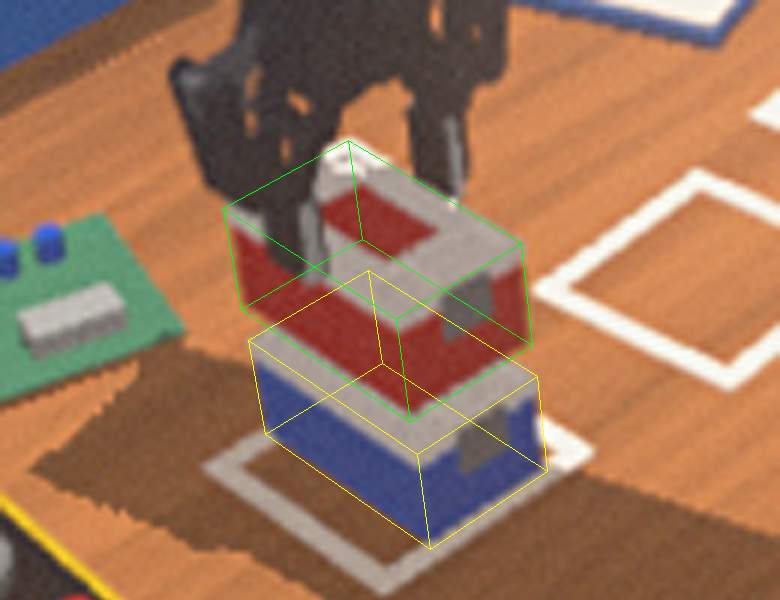

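The overlay fits both tubs to about 1 mm with the same small offset, so I lower red.

```bash
python3 - <<'E'
from h import *
x,y=623.2,152
for z in (70,66,64,62.3): bot.line_to([x,y,z],feed=30); rep(z)
E
```

```text
70 [622.745 151.902  69.4  ] w 58.2 F 43.4 t 60.8 [-0.097  0.108 -1.987]
66 [622.89  151.912  65.552] w 58.4 F 43.4 t 61.1 [-0.728 -0.711 -1.474]
64 [623.067 151.975  63.841] w 58.6 F 43.4 t 61.4 [ 0.041  0.591 -1.96 ]
62.3 [623.567 152.097  63.168] w 58.5 F 43.9 t 61.6 [-0.831  0.367  2.395]
```

Red seated: contact came at z 63.2, against 63.05 expected with the feet in the recesses. I release and retry the reel, watching the close.

```bash
python3 - <<'E'
from h import *
bot.open_gripper(); bot.line_to([623.2,152,200],feed=250)
x,y=459,337
bot.move_pose([x,y,150],att(0)); bot.line_to([x,y,5],feed=150); rep("low")
def crop(I):
    e=proj([[x,y,30]],"side")[0].astype(int); return I[e[1]-65:e[1]+45,e[0]-65:e[0]+65]
A=crop(bot.snapshot("side")); bot.gripper_close(25); rep("closed"); B=crop(bot.snapshot("side"))
cv2.imwrite("pics/rc.png",cv2.resize(np.hstack([A,B]),None,fx=3,fy=3,interpolation=cv2.INTER_CUBIC)[...,::-1])
E
```

```text
low [460.006 337.407   5.968] w 85.6 F 0.0 t 64.8 [-0.005  0.283  0.051]
closed [463.252 339.067   9.942] w 0.1 F 8.7 t 65.6 [ 0.231 -2.231 16.703]
```

View pics/rc.png

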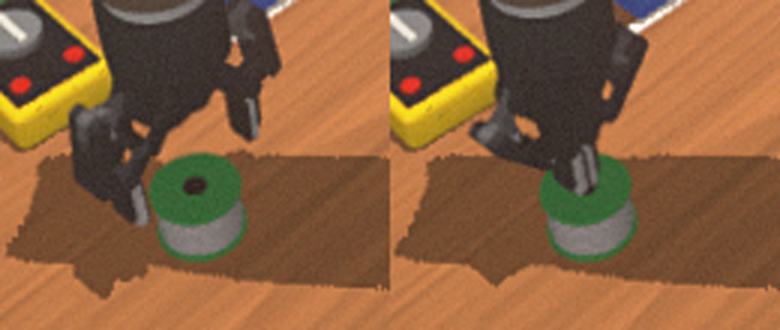

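In the pictures the closed fingertips rest on the reel's top flange (z about 40) while the reported TCP is about 10. The fingertips are therefore really about 30 mm higher than the reported TCP, which also fits how high they gripped the tub. I'll go lower for the reel, in steps with force checks.

```bash
python3 - <<'E'
from h import *
x,y=459,337
bot.line_to([x,y,90],feed=200); bot.open_gripper()
bot.line_to([x,y,8],feed=200)
for z in(0,-7,-14):
    bot.line_to([x,y,z],feed=60); rep(z)
    if np.linalg.norm(bot.state()["wrist_force"])>8: print("contact"); break
def crop(I):
    e=proj([[x,y,30]],"side")[0].astype(int); return I[e[1]-65:e[1]+45,e[0]-65:e[0]+65]
bot.gripper_close(30); rep("closed"); B=crop(bot.snapshot("side"))
cv2.imwrite("pics/rc2.png",cv2.resize(B,None,fx=3,fy=3,interpolation=cv2.INTER_CUBIC)[...,::-1])
E
```

```text
0 [459.374 337.272   0.647] w 86.0 F 0.0 t 67.9 [ 0.407  0.433 -0.126]
-7 [458.658 336.737  -7.379] w 85.4 F 0.0 t 68.2 [ 0.786  0.138 -0.029]
-14 [458.482 336.642 -14.662] w 85.1 F 0.0 t 68.4 [-0.658  0.388  0.617]
closed [459.143 337.42  -13.449] w 57.8 F 31.7 t 68.8 [-1.068  0.4    3.084]
```

View pics/rc2.png

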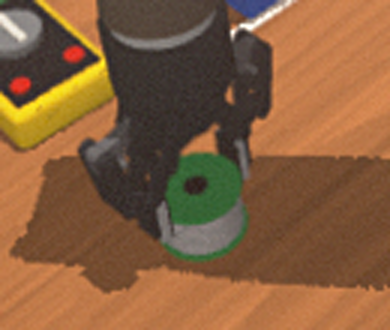

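The fingers now hold the reel across its flange at 57.8 mm. I place it and check everything.

```bash
python3 - <<'E'
from h import *
x,y=612.8,-15.2
carry(x,y,-13.4,0)
bot.open_gripper(); bot.line_to([x,y,200],feed=250); bot.move_pose([300,-420,250],att(-.8)); rep("away")
for c in("top","side"):
    im=bot.snapshot(c); cv2.imwrite(f"pics/{c}3.png",im[...,::-1])
m={"mark_left":(624.2,154.9,627.8,151.7),"mark_mid":(609.7,-11.4,613.4,-16.6),"mark_right":(627.9,-169.6,631.4,-176.1)}
for i,(c,b) in enumerate((("top",(-3.4,4.2)),("side",(.9,-1.7)))):
    for n,k,p,h,z,mk in(("red_tub_mid","tub",(623.2,152),76,49,"mark_left"),("reel_mid","reel",(612.8,-15.2),20,0,"mark_mid"),("spray_mid","spray",(629.5,-172.5),40,0,"mark_right")):
        d=find(c,n,proj([[*p,h]],c)[0],20)
        if d: v,f=fit(k,{c:d["mask"]},p,z=z); print(c,n,v,round(f,3),"rel mark",v[:2]-m[mk][2*i:2*i+2])
    d=find(c,"yellow_tub_mid",proj([[448,-15,27]],c)[0],20)
    if d: print(c,"yellow",fit("tub",{c:d["mask"]},(448,-15),yaws=(-.35,)))
a=cv2.imread("pics/side3.png")[130:310,100:330]; cv2.imwrite("pics/fin.png",cv2.resize(a,None,fx=3.3,fy=3.3,interpolation=cv2.INTER_CUBIC))
E
```

```text
lifted [458.381 336.737 198.355] w 58.4 F 32.8 t 70.1 [-0.084 -0.379 -3.616]
down [612.339 -15.208 -13.369] w 58.1 F 33.0 t 76.5 [-2.316  0.965  1.226]
away [ 300.722 -419.575  249.785] w 85.4 F 0.0 t 79.7 [-0.79   0.517  0.391]
top red_tub_mid [622.269 155.273  -0.029] 0.056 rel mark [-1.931  0.373]
top reel_mid [609.579 -11.699   0.162] 0.047 rel mark [-0.121 -0.299]
top spray_mid [ 626.474 -167.944    0.139] 0.06 rel mark [-1.426  1.656]
top yellow (array([446.37 , -12.74 ,  -0.329]), np.float64(0.05469266358228684))
side red_tub_mid [629.848 147.462  -0.022] 0.073 rel mark [ 2.048 -4.238]
side reel_mid [612.575 -18.219   0.139] 0.08 rel mark [-0.825 -1.619]
side spray_mid [ 630.475 -174.718    0.232] 0.053 rel mark [-0.925  1.382]
side yellow (array([454.179, -22.931,  -0.393]), np.float64(0.09703072782657557))
```

View pics/fin.png

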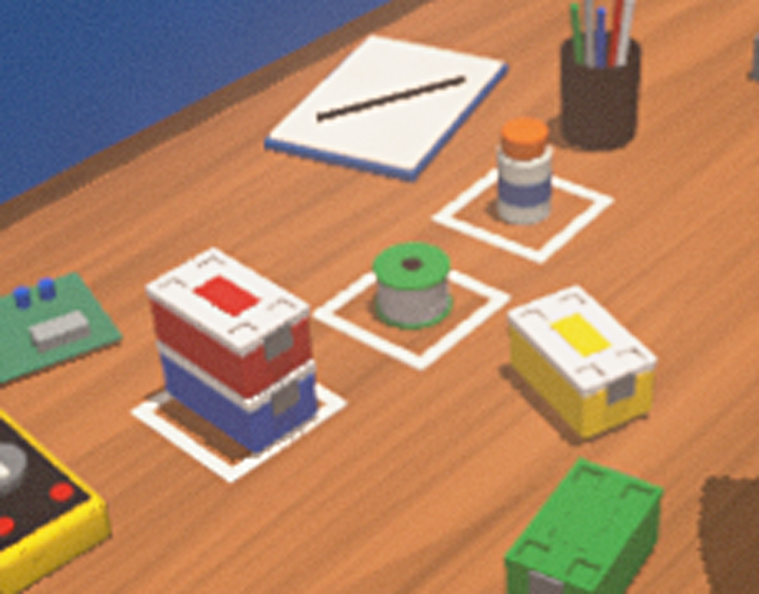

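The crop shows red seated level on blue at (230,345), the reel at (412,285) and the can at (524,170), each upright and centred in its square. The offsets from the square centres are under 5 mm, and the yellow tub and pot stand where they were.

```bash
python3 -c "
from cell import bot
print(bot.sign_off())"
```

```text
the job is handed in; nothing more can be done
None
```

The job is handed in after about 80 s of robot time: blue on the left square with red seated on its lid, the reel on the middle one and the spray can on the right, all within about 5 mm of centre by the cameras; no verdict was returned.

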